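# Free the seized catch and open the filter box

### The job

The catch that holds the lid on the green filter box has rusted solid: rock its grip bar gently back and forth, reversing whenever it stops, never forcing it or the stud will twist off, until it breaks free, and turn it anticlockwise all the way open. Then lift the lid off by its handle and set it down gently, right way up and flat, in the middle of the black rubber mat. Do not push the other things about.

Things in the scene. Friction and masses are not known exactly. Their poses are not given: they have to be found in the camera images.
- filter_box: Green steel filter box fixed on the bench, 126 x 146 mm (x, y), 80 mm tall, walls 4 mm; base plate 150 x 170 mm. Origin at the underside's centre, z up. At its -y end a round green post (60 mm across, 80 mm tall, axis 103 mm from the origin along -y) carries the catch; a pipe stub sticks out of the +y end to 120 mm from the origin.
- wing_grip (a point): Point on the catch's vertical turning axis, 115 mm above the bench, mid-height of the rusty grip bar: 12 mm thick (point x), 52 mm long (point y), 98 to 132 mm above the bench. Under it a 14 mm wide tongue, 87 to 92 mm above the bench, points 44 mm along point +y and holds down the lid's edge (28 mm from the axis) with 2 mm play. Turns with the bar.
- wing (a joint): Turn of the catch on its stud, rad: near 0 closed, anticlockwise positive, open end stop 1.42; tongue clears the lid from 1.1. Seized: it turns only 0.1 to 0.4 either way, to hard stops at unknown angles. Rust gives a step at a time, just short of a stop, each next step at the opposite stop; two or three in all (unknown, as is which side gives first). The last is anticlockwise: it just turns on.
- stud (a joint): Elastic twist of the rusted stud (vertical, on the post's axis) that carries the catch, rad, 0 unloaded, positive anticlockwise: 8 N m per rad, so 0.01 means 0.08 N m. Ruined beyond 0.04 either way (0.32 N m about its axis). The catch's own turning friction is about 0.05 N m; bringing it up to a stop with 0.1 to 0.2 N m is enough for the rust to give.
- lid: Loose green steel lid, 0.2 to 0.41 kg: plate 130 x 150 mm (x, y), 5 mm thick, 8 to 13 mm above the origin. Under it an 8 mm deep locating frame, 106 x 122 mm; origin at the centre of the frame's underside, z up. Closed, the origin is 72 mm above the bench, the plate on the box's rim, the frame inside it with 6 mm or more play, axes as the box's.
- lid_handle (a point): Middle of the lid's black handle bar, 40 mm above the lid's origin: bar 84 mm long (x), 12 mm wide (y), 12 mm tall, on two posts (32 mm either side of the middle is clear), 21 mm of free height under it down to the plate.
- mat: Black rubber mat, fixed flat on the bench, 200 x 240 mm (x, y), 4 mm thick; origin at the centre of its underside.
- wire_brush: Hand brush lying near the filter box; bystander. Origin at its underside.
- new_filter: New round filter, white, 84 mm across, 45 mm tall, standing beside the filter box; bystander. Origin at its underside's centre.
- wrench: Steel wrench lying beside the mat; bystander.
- oil_can: Yellow-labelled can, 54 mm across, 130 mm tall, at the back; bystander. Origin at its underside's centre.
- paint_tin: Blue-labelled paint tin, 90 mm across, 95 mm tall, at the back; bystander. Origin at its underside's centre.
- tape_roll: Yellow tape roll lying flat, 90 mm across, 24 mm tall, near the robot; bystander.
- offcut: Wood offcut 50 x 160 x 20 mm lying near the robot; bystander.

How it is judged (in metres and radians):
On the way, in this order (a step that is already met when the one before it is completed fails the run):
1. the catch is free and turned fully open (past 1.2 rad) with the lid still on the box (value of joint wing above 1.2 rad and z of lid in the frame of filter_box below 0.085 m), for 0.2 s.
2. the lid is lifted clear of the box (z of lid in the frame of filter_box above 0.1 m), for 0.1 s.
At the end, for the whole second after the job is handed in: The catch stands open (past 1.15 rad) and the lid rests flat, right way up and still on the mat, its centre within 45 mm of the mat's centre (value of joint wing above 1.15 rad and horizontal distance between lid and mat below 0.045 m and height (world z) of lid below 0.012 m and angle between lid's own z axis and vertical below 0.08 rad and linear speed of lid below 0.02 m/s); the robot touches nothing.
It fails at once if the stud is twisted more than 0.04 rad either way (0.32 N m) (value of joint stud above 0.04 rad or value of joint stud below -0.04 rad).
It fails at once if the lid is dropped or slammed on the mat (over 50 N) (contact force between lid and mat above 50 N).
It fails at once if a bystander is moved more than 40 mm (distance of any of wire_brush, new_filter, wrench, oil_can, paint_tin, tape_roll, offcut from where it was at the start of the episode above 0.04 m).
It also fails if it takes over 72 s, if anything falls off the work surface, if the arm or the gripper's body presses on something with over 40 N, if the wrist force passes 120 N, or if a joint passes its speed limit or range.

### The arm

A 6-joint arm with a two-finger parallel gripper is mounted at the origin on the work surface. World frame = base frame: x ahead of the robot, y to its left, z up, the work surface at z = 0. Lengths are in m, angles in degrees, forces in N, time in s.
With the tool pointing down it reaches from about 0.325 to 0.85 m from the base axis. Payload 15.5 kg.
Tool frame: the origin (TCP) lies at the very end of the fingers, on their centre line; the grasp point (between the pads) lies arm.grip_depth behind it (arm.grip_depth is the distance from the TCP to the grasp point, in m); z points along the fingers, y is the direction in which the jaws open and shut (so a half turn about z gives the same grasp; the last joint's range is limited). The gripper opens to 91 mm and grips with 3 to 60 N. Pads are 32 mm wide; open, the fingers measure 118 mm over their backs; the gripper's body (76 mm by 178 mm) begins 60 mm behind the grasp point.
Start: joints at [63.111, 28.281, 77.091, -0, 74.628, -5.472], TCP at [0.228, 0.582, 0.183] pointing down, gripper open.
Joint ranges: [-166.48, 166.48], [-47.26, 123.95], [12.59, 153.08], [-70.14, 250.14], [6.76, 159.57], [-176.63, 176.63]. Speed limits (degrees/s): [108.29, 108.29, 147.25, 172.46, 172.46, 172.46].

### API

Orientations are given as a 3x3 rotation matrix whose columns are the frame's x, y, z axes.
In Python, from rig import arm gives the robot as it stands. Calls block until the motion is done:
- arm.move_to(position, orientation): joint-space move of the TCP to a pose.
- arm.move_l(position, orientation=None, feed=0.15): straight line of the TCP; orientation=None keeps the orientation; feed is the mean speed in m/s.
- arm.move_joints(angles): joint-space move.
- arm.grip(opening): finger opening in m; the grip force is fixed at half the most; returns when the fingers have stopped.
- arm.sleep(seconds).
- arm.solve_ik(position, orientation): joint angles nearest the present ones, or None.
- arm.snapshot(name): name is "side" or "top"; returns the picture (420x560x3 uint8, red, green, blue); there is no depth.
- arm.get_calibration(name): a dict with "intrinsics" (3x3 intrinsics, pixels), "k1" (the pictures are not rectified: a ray, as slopes to the right and down, at radius r is drawn at 1 + k1 r^2 times it, then the intrinsics apply), "cam_to_world" (4x4, takes a point from camera to world coordinates). Camera axes: x right, y down, z forward; pixel columns grow to the right and rows downward; lengths in m; the calibration is good to about 2 mm. A picture is of the moment at which its call begins. get_calibration takes no time and is no camera call.
A pose or a line that the arm cannot do raises arm.Unreachable and nothing moves.
- arm.sign_off(): hands the job in, once; it reports no verdict.
Readings, each from a call of its own:
- arm.current_t(): time.
- arm.current_joint_positions(): joint angles.
- arm.current_dq(): joint speeds.
- arm.current_tau(): joint torques, N m.
- arm.current_ee_pos(): TCP position.
- arm.current_tool_rot(): TCP orientation.
- arm.current_force(): force on the tool from outside, world axes, zero at the start.
- arm.current_torque(): the same for the moment, N m.
- arm.current_width(): finger opening in m.
Only numpy, scipy, OpenCV 4.12 (cv2) and the standard library are available. Lean on these libraries where they do the work, as an engineer would, in place of code of your own. Each camera call takes 0.05 s, during which the arm holds its last target.

## Working session

There is one attempt and no reset: what is moved stays moved. The work goes in short steps, each a Python script; the robot and the scene stay as the last script left them, time stands still between calls to the robot, and variables do not carry over. Pictures are saved under pics/ and viewed, and the job is handed in when it is done.

```bash
ls; mkdir -p pics
python3 - <<'E'
from rig import arm
import cv2,numpy as np
np.set_printoptions(precision=4,suppress=True)
for n in ("side","top"):
    im=arm.snapshot(n); cv2.imwrite(f"pics/{n}0.png",cv2.cvtColor(im,cv2.COLOR_RGB2BGR))
    print(n,arm.get_calibration(n))
print(arm.grip_depth,arm.current_t(),arm.current_ee_pos(),arm.current_tool_rot(),arm.current_force(),arm.current_torque(),arm.current_width())
print([a for a in dir(arm) if a[0]!='_'])
E
```

```text
pics
side {'intrinsics': array([[456.7975,   0.    , 285.9461],
       [  0.    , 456.7975, 216.1558],
       [  0.    ,   0.    ,   1.    ]]), 'k1': -0.10581442966224572, 'cam_to_world': array([[ 0.9702, -0.1705,  0.172 ,  0.3267],
       [-0.242 , -0.6523,  0.7183, -0.8704],
       [-0.0103, -0.7386, -0.6741,  0.9332],
       [ 0.    ,  0.    ,  0.    ,  1.    ]])}
top {'intrinsics': array([[393.0297,   0.    , 282.88  ],
       [  0.    , 393.0297, 215.0913],
       [  0.    ,   0.    ,   1.    ]]), 'k1': 0.01766721563544904, 'cam_to_world': array([[-0.0206, -0.9894,  0.144 ,  0.4027],
       [-0.9994,  0.0162, -0.0318,  0.043 ],
       [ 0.0291, -0.1446, -0.9891,  1.0016],
       [ 0.    ,  0.    ,  0.    ,  1.    ]])}
0.0188 0.1 [0.2281 0.5815 0.1828] [[-0.9309  0.3652 -0.0005]
 [ 0.3652  0.9309 -0.001 ]
 [ 0.0001 -0.0011 -1.    ]] [-0.0253 -0.6971 -0.4377] [ 0.0811 -0.0383 -0.0102] 0.09160857363761436
['Unreachable', 'current_dq', 'current_ee_pos', 'current_force', 'current_joint_positions', 'current_t', 'current_tau', 'current_tool_rot', 'current_torque', 'current_width', 'get_calibration', 'grip', 'grip_depth', 'move_joints', 'move_l', 'move_to', 'sign_off', 'sleep', 'snapshot', 'solve_ik']
```

View pics/top0.png

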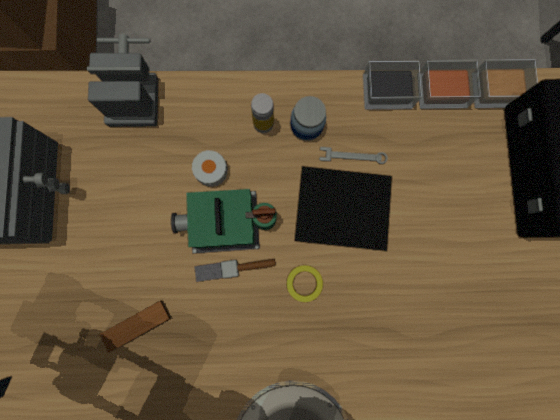

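View pics/side0.png

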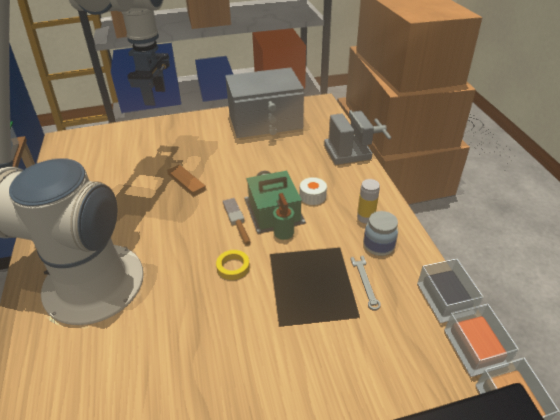

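Run:
```python
import cv2
a=cv2.imread("pics/top0.png")[170:270,160:300]
b=cv2.imread("pics/side0.png")[160:250,220:340]
cv2.imwrite("pics/top0z.png",cv2.resize(a,None,fx=5.5,fy=5.5,interpolation=cv2.INTER_CUBIC))
cv2.imwrite("pics/side0z.png",cv2.resize(b,None,fx=6,fy=6,interpolation=cv2.INTER_CUBIC))
```

```text
(no output)
```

View pics/top0z.png

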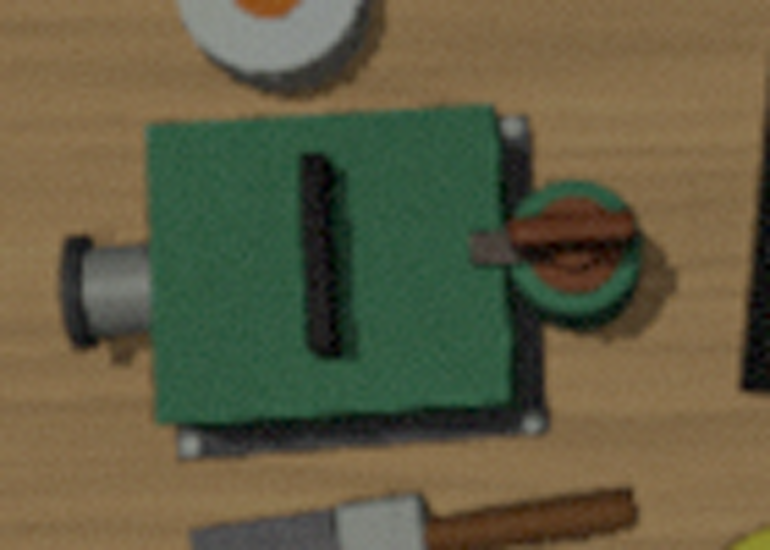

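View pics/side0z.png

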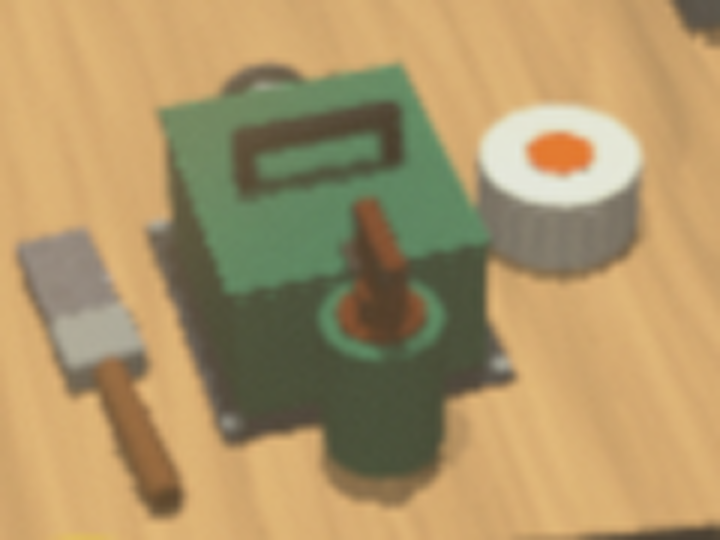

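```bash
cat > h.py <<'E'
from rig import arm
import cv2,numpy as np
from scipy.optimize import least_squares
np.set_printoptions(precision=4,suppress=True)
C={n:arm.get_calibration(n) for n in("top","side")}
def proj(n,P):
    c=C[n];T=np.linalg.inv(c["cam_to_world"]);p=np.atleast_2d(P)@T[:3,:3].T+T[:3,3]
    s=p[:,:2]/p[:,2:];r2=(s**2).sum(1,keepdims=True);s=s*(1+c["k1"]*r2)
    K=c["intrinsics"];return s*[K[0,0],K[1,1]]+K[:2,2]
def back(n,uv,z):
    c=C[n];K=c["intrinsics"];uv=np.atleast_2d(np.array(uv,float))
    s=cv2.undistortPoints(uv.reshape(-1,1,2),K,np.array([c["k1"],0,0,0,0.])).reshape(-1,2)
    d=np.c_[s,np.ones(len(s))]@c["cam_to_world"][:3,:3].T;o=c["cam_to_world"][:3,3]
    return o+d*((z-o[2])/d[:,2:])
def Rz(a): return np.array([[np.cos(a),-np.sin(a),0],[np.sin(a),np.cos(a),0],[0,0,1]])
def pose(x,P): return P@Rz(x[2]).T+[x[0],x[1],0]
E
python3 - <<'E'
from h import *
f=lambda p,s,o:(np.array(p)+.5)/s-.5+o
tl=f([(148,126),(492,106),(510,402),(157,422)],5.5,[160,170])
sl=f([(160,110),(402,66),(488,240),(232,292)],6,[220,160])
A=back("top",tl,.085);B=back("side",sl,.085);print(A,"\n",B)
# box frame corners: top image up=+x, left=+y
P=np.array([[.065,.075,.085],[.065,-.075,.085],[-.065,-.075,.085],[-.065,.075,.085]])
P2=np.array([[-.065,.075,.085],[.065,.075,.085],[.065,-.075,.085],[-.065,-.075,.085]])
fun=lambda x:np.r_[(proj("top",pose(x,P))-tl).ravel(),(proj("side",pose(x,P2))-sl).ravel()]
r=least_squares(fun,[A[:,0].mean(),A[:,1].mean(),0]);print("lid",r.x,np.degrees(r.x[2]),r.fun)
for n,Q,u in(("top",P,tl),("side",P2,sl)):
    q=least_squares(lambda x:(proj(n,pose(x,Q))-u).ravel(),r.x);print(n,q.x)
x=r.x
print("post",pose(x,np.array([[0,-.103,.115]])))
bt=f([(510,232),(635,220)],5.5,[160,170]);print("bar top cam",back("top",bt,.132))
bs=f([(367,203),(392,270)],6,[220,160]);print("bar side cam",back("side",bs,.132))
tt=f([(471,233),(474,264)],5.5,[160,170]);print("tongue end",back("top",tt,.092))
m=back("top",[(304,168),(392,174),(387,249),(296,240)],.004);print("mat",m,m.mean(0))
for n in C:
    print(n,proj(n,pose(x,np.array([[0,-.103,.132],[0,-.077,.132],[0,-.129,.132],[0,-.103,.098]]))))
E
```

```text
[[0.5937 0.2398 0.085 ]
 [0.6004 0.0926 0.085 ]
 [0.4724 0.0861 0.085 ]
 [0.4668 0.2342 0.085 ]] 
 [[0.4679 0.2313 0.085 ]
 [0.5956 0.2359 0.085 ]
 [0.6016 0.0909 0.085 ]
 [0.4757 0.085  0.085 ]]
lid [0.5342 0.1627 0.0447] 2.560148098168245 [-0.3041 -0.8587  0.8139 -0.8681  0.5148 -0.0929 -0.2427  0.3865 -0.8563
 -0.5528 -0.3006 -0.8682  0.3044  0.0012 -1.057   0.2232]
top [0.5334 0.1631 0.0442]
side [0.5353 0.1613 0.045 ]
post [[0.5388 0.0598 0.115 ]]
bar top cam [[0.5379 0.0832 0.132 ]
 [0.542  0.0324 0.132 ]]
bar side cam [[0.5397 0.077  0.132 ]
 [0.5395 0.0285 0.132 ]]
tongue end [[0.544  0.1016 0.092 ]
 [0.5307 0.1004 0.092 ]]
mat [[ 0.6715 -0.0469  0.004 ]
 [ 0.6522 -0.2777  0.004 ]
 [ 0.4562 -0.2529  0.004 ]
 [ 0.4833 -0.0211  0.004 ]] [ 0.5658 -0.1497  0.004 ]
top [[262.804  211.2223]
 [251.1721 211.9201]
 [274.4079 210.5261]
 [263.1175 213.4813]]
side [[281.9099 197.3576]
 [279.2903 191.5818]
 [284.6092 203.3096]
 [282.1084 206.7431]]
```

```bash
cat >> h.py <<'E'
def tool(yaw):  # tool down; tool y axis at 'yaw' (rad) in world, z down
    y=np.array([np.cos(yaw),np.sin(yaw),0]);z=np.array([0,0,-1.]);return np.c_[np.cross(y,z),y,z]
E
python3 - <<'E'
from h import *
b=np.radians(3.5)
for k in (0,np.pi):
    q=arm.solve_ik([.539,.058,.2],tool(b+k)); print(k,q)
    for d in(-.5,1.5): print(d,arm.solve_ik([.539,.058,.101],tool(b+k+d)))
E
```

```text
0 [-0.1701 20.6358 87.5265 -0.     71.8377 -3.6701]
-0.5 [-0.1701 27.3285 94.4206 -0.     58.251  24.9778]
1.5 [ -0.1701  27.3285  94.4206  -0.      58.251  -89.6138]
3.141592653589793 [ -0.1701  20.6358  87.5265  -0.      71.8377 176.3299]
-0.5 [  -0.1701   27.3285   94.4206   -0.       58.251  -155.0222]
1.5 [-0.1701 27.3285 94.4206 -0.     58.251  90.3862]
```

Run:
```python
from h import *
b=np.radians(3.5)
arm.move_to([.539,.058,.2],tool(b)); print(arm.current_t(),arm.current_ee_pos(),arm.current_force(),arm.current_torque())
q=np.array(arm.current_joint_positions())
for s in(1,1,1,-3):
    q[5]+=s; t=arm.current_t(); arm.move_joints(q); print(s,arm.current_t()-t,np.array(arm.current_joint_positions())[5]-q[5],arm.current_torque())
for i in range(4): arm.sleep(.05);print(arm.current_torque(),arm.current_force(),arm.current_joint_positions()[5]-q[5])
arm.move_l([.539,.058,.145],feed=.2)
for n in C:
    im=arm.snapshot(n); cv2.imwrite(f"pics/{n}1.png",cv2.cvtColor(im,cv2.COLOR_RGB2BGR))
print(arm.current_t(),arm.current_ee_pos())
a=cv2.imread("pics/side1.png")[140:250,220:360]
cv2.imwrite("pics/side1z.png",cv2.resize(a,None,fx=5,fy=5,interpolation=cv2.INTER_CUBIC))
```

```text
2.2833 [0.5389 0.0587 0.2   ] [0.2447 0.7446 1.0327] [-0.0903 -0.0376  0.0199]
1 0.25 0.0035101828710044636 [-0.0949  0.054   0.014 ]
1 0.25 -0.0013659233174925234 [-0.0986  0.0558  0.0199]
1 0.25 -0.004290296144078276 [-0.1206  0.0377  0.0279]
-3 0.25 0.05533443675643168 [-0.077   0.0259  0.0536]
[-0.0688  0.0496 -0.0029] [ 0.2803 -1.4542 -0.473 ] 0.07841843650702218
[-0.0803  0.0911  0.0022] [-0.0916  0.831   0.5308] 0.07763308962637261
[-0.0281  0.0669  0.0059] [ 0.5413 -0.6027  0.1122] 0.06675172528803319
[-0.0878  0.1033 -0.0451] [-0.5518 -0.4563  0.4341] 0.05009089969983149
4.0083 [0.5399 0.058  0.1463]
```

View pics/side1z.png

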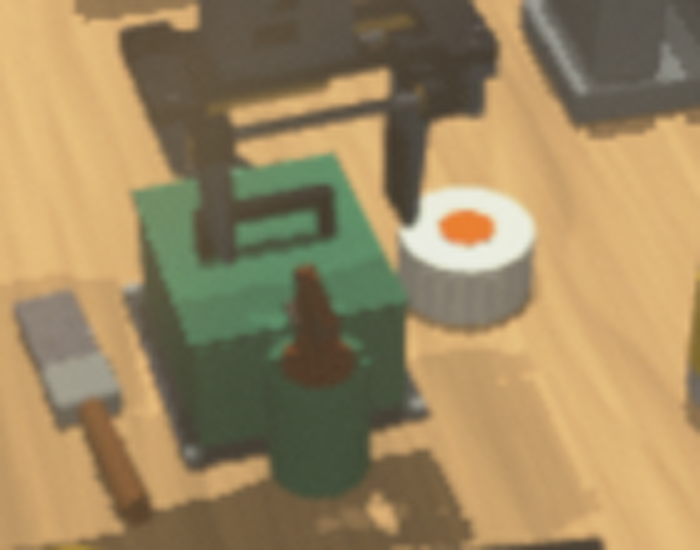

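```bash
cat >> h.py <<'E'
AX=np.array([.539,.058])
def rd(n=8):
    F=np.mean([arm.current_force() for _ in range(n)],0);M=np.mean([arm.current_torque() for _ in range(n)],0);return F,M
E
python3 - <<'E'
from h import *
print([arm.current_torque()[2] for _ in range(8)], arm.current_t())
arm.move_l([.539,.058,.101],feed=.12)
print(arm.current_t(),arm.current_ee_pos(),*rd())
for w in(.03,.018,.015):
    arm.grip(w); print(w,arm.current_t(),arm.current_width(),arm.current_ee_pos(),*rd())
E
```

```text
[np.float64(-0.04519081333537385), np.float64(-0.04519081333537385), np.float64(-0.04519081333537385), np.float64(-0.04519081333537385), np.float64(-0.04519081333537385), np.float64(-0.04519081333537385), np.float64(-0.04519081333537385), np.float64(-0.04519081333537385)] 4.0083
4.525 [0.5394 0.058  0.1017] [-0.0589 -0.8711  0.3202] [-0.1047  0.0136 -0.0026]
0.03 5.55 0.030226701821961324 [0.539 0.058 0.101] [ 0.1488 -0.0267 -0.2447] [-0.1067  0.0692  0.0167]
0.018 5.9583 0.01785904449455358 [0.539 0.058 0.101] [-0.2866  0.1414  0.4333] [-0.0953  0.0087  0.0117]
0.015 6.2333 0.015216108593268572 [0.5395 0.058  0.1011] [ 4.1207  0.4586 -0.6153] [ 0.0516 -0.5731 -0.0153]
```

```bash
cat >> h.py <<'E'
def rdt(n=4,dt=.02):
    F=[];M=[]
    for _ in range(n):
        F.append(arm.current_force());M.append(arm.current_torque());arm.sleep(dt)
    return np.mean(F,0),np.mean(M,0)
E
python3 - <<'E'
from h import *
arm.move_l([.541,.058,.101]); print(arm.current_t(),arm.current_ee_pos(),*rdt())
arm.grip(.0135); print(arm.current_t(),arm.current_width(),arm.current_ee_pos(),*rdt())
E
```

```text
6.4833 [0.5408 0.058  0.1009] [-0.4309  0.0496 -0.2937] [-0.0814  0.0545 -0.0017]
6.7917 0.01357844412832152 [0.5409 0.058  0.101 ] [-0.053   0.1049  0.0945] [-0.0946  0.04   -0.0045]
```

```bash
cat >> h.py <<'E'
def setyaw(deg,q=[None]):
    # uses joint 6 only: yaw 3.5 deg + ... relative to Q0 saved
    q=np.load("q0.npy").copy(); q[5]-=(deg-3.5); arm.move_joints(q)
def yawnow(): return 3.5-(arm.current_joint_positions()[5]-np.load("q0.npy")[5])
def rock(sgn,start,limit,fast_to=None,step=1.0,thr=.12):
    y=start;log=[]
    while fast_to is not None and (fast_to-y)*sgn>0:
        y+=sgn*min(4,abs(fast_to-y)); setyaw(y)
        F,M=rdt(2,.01); log.append((y,M[2]))
        if -M[2]*sgn>.13:
            F,M=rdt(3,.015)
            if -M[2]*sgn>thr: print("early stop"); break
    else:
        T=0;
        while (limit-y)*sgn>0:
            y+=sgn*(step if T<.085 else .4); setyaw(y)
            F,M=rdt(2,.012); T=-M[2]*sgn
            if T>.08:
                F,M=rdt(3,.012); T=-M[2]*sgn
            log.append((y,M[2]))
            if T>thr: break
    print("t",arm.current_t(),"end",y,yawnow(),"F",F,"M",M)
    print(" ".join(f"{a:.1f}:{m:+.3f}" for a,m in log))
    return y
E
python3 - <<'E'
from h import *
arm.grip(.0129); print(arm.current_width(),*rdt())
q=np.array(arm.solve_ik([.541,.058,.101],tool(np.radians(3.5)))); print(q,arm.current_joint_positions())
np.save("q0.npy",q)
rock(1,3.5,12)
E
```

```text
0.012830464410676744 [ 0.2903 -0.2618  0.2076] [-0.0774  0.0159 -0.0022]
[-0.1695 27.4645 94.1437 -0.     58.3918 -3.6695] [-0.177  27.466  94.1389  0.0108 58.395  -3.7522]
t 9.5917 end 12.5 12.49313812900578 F [ 0.3101 -0.151   7.3251] M [-0.2005 -0.0256 -0.0876]
4.5:-0.006 5.5:-0.068 6.5:-0.057 7.5:-0.060 8.5:-0.065 9.5:-0.047 10.5:-0.067 11.5:-0.040 12.5:-0.088
```

Run:
```python
from h import *
print(arm.current_width(),arm.current_ee_pos(),yawnow(),*rdt(4,.02))
rock(1,12.5,13.4,step=.5)
print(arm.current_ee_pos(),*rdt(3,.02))
```

```text
0.012918390509969326 [0.5412 0.058  0.1013] 12.49313812900578 [ 0.6803 -0.8217  7.5797] [-0.158  -0.0373 -0.0768]
t 10.1917 end 13.5 13.494199621252504 F [-0.272  -0.1954  7.8074] M [-0.1251 -0.0149 -0.0303]
13.0:-0.009 13.5:-0.030
[0.5412 0.058  0.1013] [-0.1239 -0.546   8.3017] [-0.1537 -0.0145 -0.0467]
```

Run:
```python
from h import *
p=arm.current_ee_pos()
arm.move_l([.541,.058,.1035],feed=.05)
print(arm.current_t(),arm.current_ee_pos(),arm.current_width(),*rdt(4,.02))
for n in C:
    im=arm.snapshot(n); cv2.imwrite(f"pics/{n}2.png",cv2.cvtColor(im,cv2.COLOR_RGB2BGR))
a=cv2.imread("pics/side2.png")[140:250,220:360]
cv2.imwrite("pics/side2z.png",cv2.resize(a,None,fx=5,fy=5,interpolation=cv2.INTER_CUBIC))
```

```text
10.4917 [0.5407 0.058  0.1034] 0.01299100119653694 [ 0.2925 -0.2153  0.0224] [-0.0498  0.03    0.011 ]
```

View pics/side2z.png

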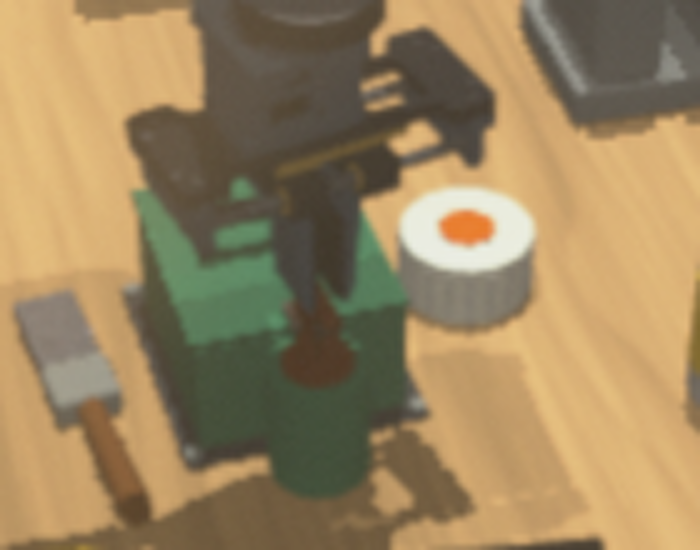

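Run:
```python
from h import *
q=np.array(arm.solve_ik([.541,.058,.1045],tool(np.radians(3.5)))); np.save("q0.npy",q)
rock(1,13.0,22)
print(arm.current_ee_pos(),*rdt(3,.02))
```

```text
t 13.0583 end 22.0 21.98999472991226 F [-0.106  -0.1463  0.0615] M [-0.077   0.0356  0.0102]
14.0:-0.006 15.0:+0.003 16.0:-0.019 17.0:+0.012 18.0:+0.005 19.0:+0.017 20.0:-0.043 21.0:+0.030 22.0:+0.010
[0.541  0.058  0.1045] [-0.4808 -0.0852 -0.0128] [-0.0634  0.0398 -0.0067]
```

Run:
```python
from h import *
ims=[]
for n,(r0,r1,c0,c1) in {"side":(165,225,250,330),"top":(175,250,210,310)}.items():
    im=cv2.cvtColor(arm.snapshot(n),cv2.COLOR_RGB2BGR); cv2.imwrite(f"pics/{n}3.png",im)
    cv2.imwrite(f"pics/{n}3z.png",cv2.resize(im[r0:r1,c0:c1],None,fx=7.5,fy=7.5,interpolation=cv2.INTER_CUBIC))
print(arm.current_t())
print(proj("side",[[.541,.058,.132],[.541,.058,.1045],[.541,.058,.08]]))
```

```text
13.2083
[[282.8559 197.6348]
 [283.0034 205.2536]
 [283.1314 211.8568]]
```

View pics/side3z.png

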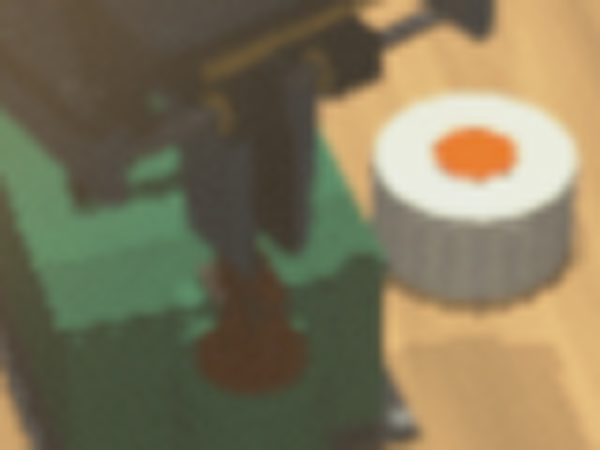

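View pics/top3z.png

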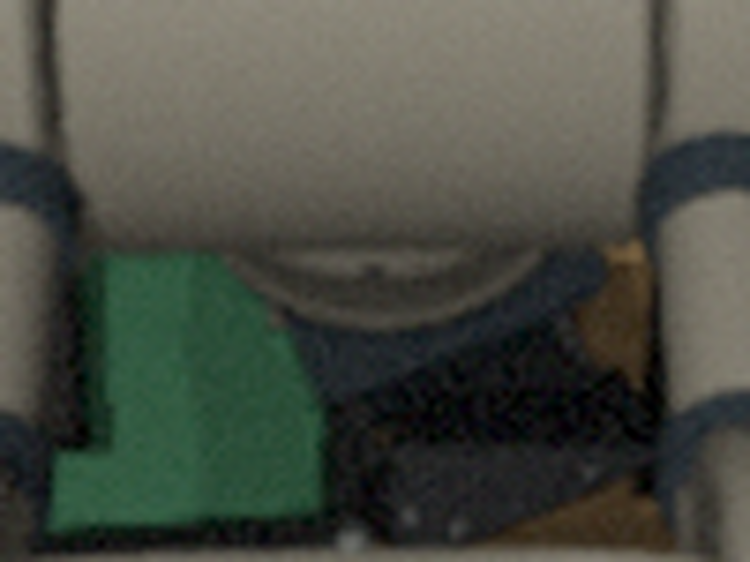

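```bash
cat >> h.py <<'E'
def boxpts(lx,ly,z0,z1,ox=0,oy=0):
    return np.array([[ox+sx*lx/2,oy+sy*ly/2,z] for z in(z0,z1) for sx,sy in((-1,-1),(1,-1),(1,1),(-1,1))])
def drawbox(img,n,P,org,s,col):
    u=((proj(n,P)-org+.5)*s-.5).astype(int)
    for a,b in [(0,1),(1,2),(2,3),(3,0),(4,5),(5,6),(6,7),(7,4),(0,4),(1,5),(2,6),(3,7)]:
        cv2.line(img,tuple(map(int,u[a])),tuple(map(int,u[b])),col,1,cv2.LINE_AA)
E
python3 - <<'E'
from h import *
out=[]
for f,fy,by,z,ctr in(("side0",None,3.5,.1,0),("side2",13.5,11,.1034,0),("side3",22,11,.1045,0),("side3",22,22,.1045,0)):
    im=cv2.imread(f"pics/{f}.png")[170:220,258:308]; im=cv2.resize(im,None,fx=8,fy=8,interpolation=cv2.INTER_CUBIC); im=cv2.convertScaleAbs(im,alpha=1.5)
    p=lambda P,a:P@Rz(np.radians(a)).T+[.541,.058,0]
    drawbox(im,"side",p(boxpts(.012,.052,.098,.132),by),[258,170],8,(0,255,255))
    if fy:
        for s in(1,-1): drawbox(im,"side",p(boxpts(.0135,.032,z,z+.04,s*.01325),fy),[258,170],8,(255,255,0))
    out.append(im)
cv2.imwrite("pics/ov.png",cv2.resize(np.vstack([np.hstack(out[:2]),np.hstack(out[2:])]),(600,600)))
E
```

```text
(no output)
```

View pics/ov.png

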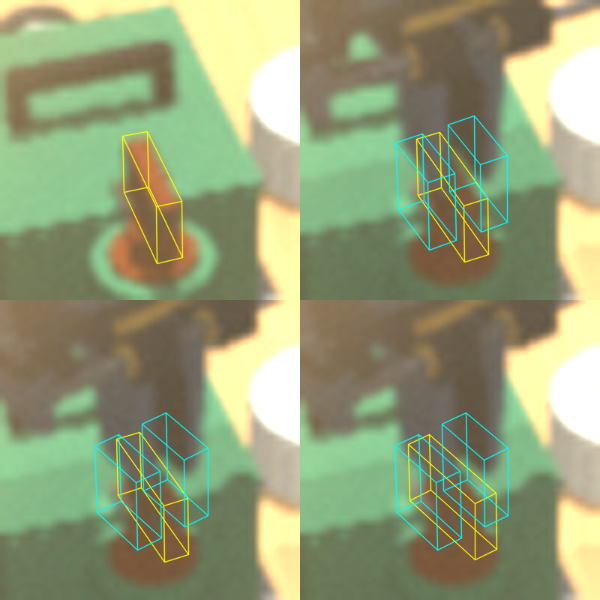

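Run:
```python
from h import *
print(proj("side",[[.54-.046-.006,.058,.1463],[.54+.046+.006,.058,.1463]]))
im=cv2.imread("pics/side1.png"); out=cv2.resize(im[140:230,220:340],None,fx=6,fy=6,interpolation=cv2.INTER_CUBIC)
out=cv2.convertScaleAbs(out,alpha=1.4)
p=lambda P,a:P@Rz(np.radians(a)).T+[.54,.058,0]
for s in(1,-1): drawbox(out,"side",p(boxpts(.0135,.032,.1463,.18,s*.0525),3.5),[220,140],6,(255,255,0))
cv2.imwrite("pics/ov1.png",out)
```

```text
[[263.5891 196.7879]
 [300.9773 190.553 ]]
```

View pics/ov1.png

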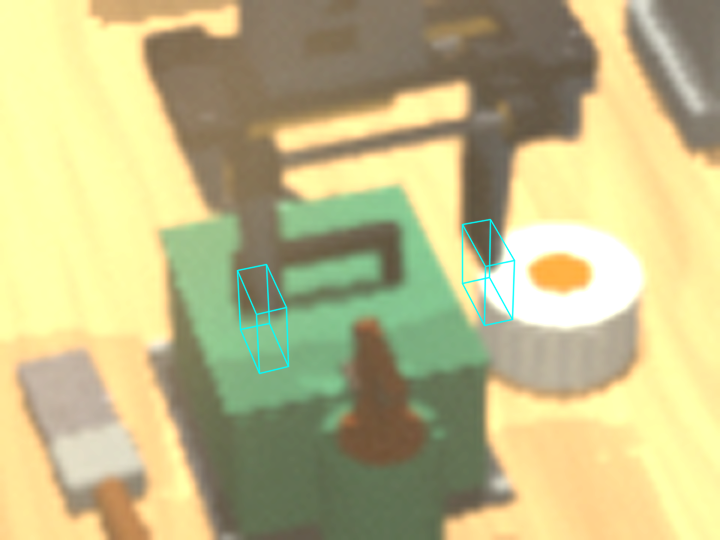

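Run:
```python
from h import *
arm.move_l([.541,.058,.16],feed=.15)
im=cv2.cvtColor(arm.snapshot("side"),cv2.COLOR_RGB2BGR); cv2.imwrite("pics/side4.png",im)
print(arm.current_t(),arm.current_ee_pos(),arm.current_width())
o=[]
p=lambda P,a:P@Rz(np.radians(a)).T+[.540,.058,0]
for g,aa in(("side0",3.5),("side4",3.5),("side4",11),("side4",22)):
    im=cv2.imread(f"pics/{g}.png"); a=cv2.convertScaleAbs(cv2.resize(im[170:220,258:308],None,fx=8,fy=8,interpolation=cv2.INTER_CUBIC),alpha=1.4)
    if aa!=3.5 or g=="side0":
        drawbox(a,"side",p(boxpts(.012,.052,.098,.132),aa),[258,170],8,(0,255,255))
        drawbox(a,"side",p(boxpts(.014,.044,.087,.092,0,.022),aa),[258,170],8,(255,0,255))
    o.append(a)
cv2.imwrite("pics/ov4.png",cv2.resize(np.vstack([np.hstack(o[:2]),np.hstack(o[2:])]),(600,600)))
```

```text
13.775 [0.5404 0.058  0.1591] 0.012936120311116711
```

View pics/ov4.png

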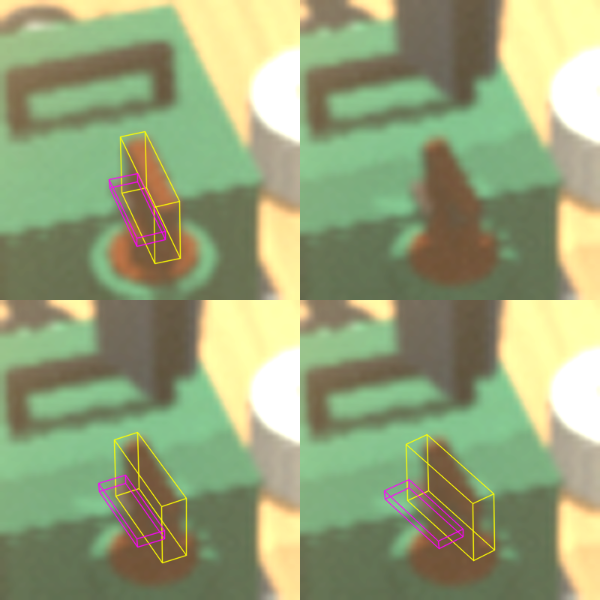

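Run:
```python
from h import *
im=cv2.imread("pics/side4.png"); 
a0=cv2.convertScaleAbs(cv2.resize(im[165:215,255:305],None,fx=8,fy=8,interpolation=cv2.INTER_CUBIC),alpha=1.6)
a=a0.copy()
for s in(1,-1): drawbox(a,"side",boxpts(.0135,.032,.159,.2,s*.01325)@Rz(np.radians(22)).T+[.5404,.058,0],[255,165],8,(255,255,0))
drawbox(a,"side",boxpts(.012,.052,.098,.132)@Rz(np.radians(3)).T+[.539,.057,0],[255,165],8,(0,255,255))
cv2.imwrite("pics/ov5.png",np.hstack([a0,a]))
```

```text
(no output)
```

View pics/ov5.png

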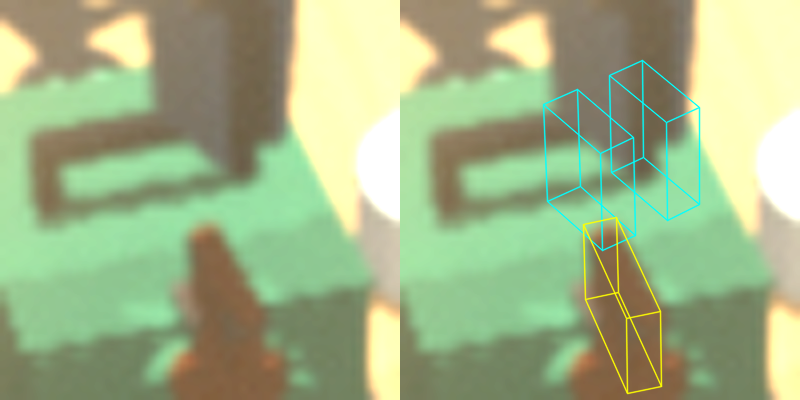

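Run:
```python
from h import *
print(proj("side",[[.228,.582,.183]]))
im=cv2.imread("pics/side0.png"); r0,c0=30,110
a=cv2.convertScaleAbs(cv2.resize(im[r0:r0+80,c0:c0+80],None,fx=5,fy=5,interpolation=cv2.INTER_CUBIC),alpha=2)
b=a.copy()
yaw=np.degrees(np.arctan2(.9309,.3652))
for s in(1,-1): drawbox(b,"side",boxpts(.0135,.032,.183,.243,s*.0525)@Rz(np.radians(yaw)).T+[.228,.582,0],[c0,r0],5,(255,255,0))
im=cv2.imread("pics/side1.png"); r0,c0=120,240
c=cv2.convertScaleAbs(cv2.resize(im[r0:r0+80,c0:c0+80],None,fx=5,fy=5,interpolation=cv2.INTER_CUBIC),alpha=1.6)
cv2.imwrite("pics/ov6.png",np.hstack([a,b]))
```

```text
[[156.9081 105.5803]]
```

View pics/ov6.png

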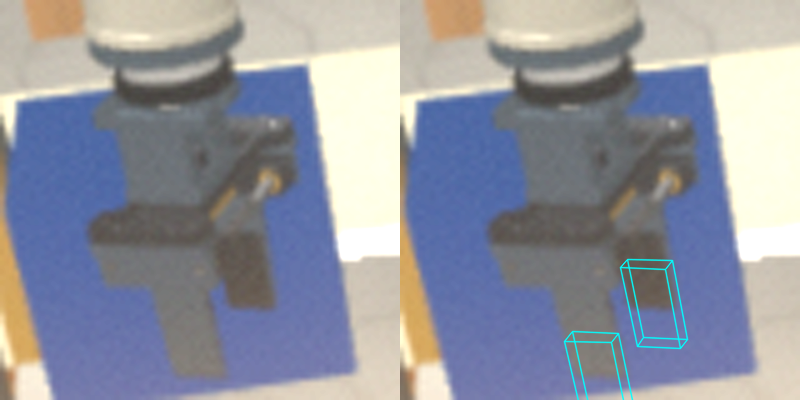

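Run:
```python
from h import *
arm.grip(.026)
arm.move_to([.540,.058,.12],tool(np.radians(3.5)))
for z in(.105,.095,.087,.079,.073):
    arm.move_l([.540,.058,z],feed=.05); F,M=rdt(2,.02); print(z,arm.current_ee_pos(),F,M)
    if abs(F[2])>4: break
im=cv2.cvtColor(arm.snapshot("side"),cv2.COLOR_RGB2BGR); cv2.imwrite("pics/side5.png",im)
print(arm.current_t())
a=cv2.convertScaleAbs(cv2.resize(im[165:225,250:330],None,fx=8,fy=8,interpolation=cv2.INTER_CUBIC),alpha=1.6)
cv2.imwrite("pics/ov7.png",a)
```

```text
0.105 [0.54  0.058 0.105] [ 0.351  -0.0825  0.2696] [-0.0849  0.0144 -0.0133]
0.095 [0.5399 0.058  0.0948] [-0.2347 -0.2549  0.3036] [-0.0697  0.0447  0.0473]
0.087 [0.5398 0.058  0.0868] [0.2544 0.5662 0.8817] [-0.0755  0.0528  0.0329]
0.079 [0.5398 0.058  0.0788] [-0.0217  0.302  -0.1461] [-0.0728  0.064   0.0179]
0.073 [0.5398 0.058  0.0728] [ 0.1692 -0.3634  0.2737] [-0.0742  0.0293  0.011 ]
16.5167
```

View pics/ov7.png

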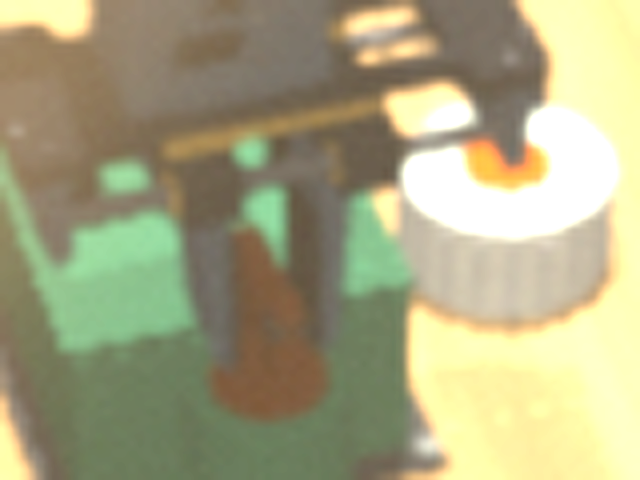

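Run:
```python
from h import *
x=.540
for w in(.018,.015,.0135):
    arm.grip(w); F,M=rdt(3,.02); print(w,arm.current_t(),arm.current_width(),arm.current_ee_pos(),F,M)
    if abs(F[0])>2: break
```

```text
0.018 16.925 0.018145910144836117 [0.54   0.058  0.0731] [ 0.2422 -0.1591 -0.4161] [-0.0689  0.0449 -0.009 ]
0.015 17.25 0.015390790889964843 [0.5402 0.058  0.073 ] [ 1.3673  0.0632 -0.4265] [-0.1005 -0.1727  0.0043]
0.0135 17.5417 0.013609680648451779 [0.5404 0.0579 0.0731] [ 3.6416 -0.9181 -1.6641] [-0.2658 -0.6469  0.0207]
```

Run:
```python
from h import *
for x in(.541,.5417):
    arm.move_l([x,.058,.073],feed=.05); F,M=rdt(3,.02); print(arm.current_t(),arm.current_width(),arm.current_ee_pos(),F,M)
    if abs(F[0])<.7: break
arm.grip(.0129);F,M=rdt(3,.02); print(arm.current_t(),arm.current_width(),arm.current_ee_pos(),F,M)
```

```text
17.8417 0.013278784351782693 [0.5406 0.058  0.0729] [ 0.5824 -0.1991  0.1222] [-0.1256 -0.0074  0.0053]
18.1083 0.012791894726137183 [0.5409 0.058  0.073 ] [ 0.8181  0.1162 -0.0725] [-0.0525 -0.1025  0.0035]
```

Run:
```python
from h import *
q=np.array(arm.solve_ik([.541,.058,.073],tool(np.radians(3.5)))); np.save("q0.npy",q)
y=rock(1,3.5,28)
print(arm.current_ee_pos(),*rdt(3,.02))
```

```text
t 22.6917 end 20.5 20.485687292565036 F [ 2.285  -1.1225  0.4225] M [-0.217  -0.3828 -0.1432]
4.5:-0.017 5.5:-0.027 6.5:-0.051 7.5:+0.014 8.5:-0.036 9.5:-0.027 10.5:+0.001 11.5:-0.025 12.5:-0.013 13.5:-0.027 14.5:-0.012 15.5:-0.043 16.5:-0.001 17.5:-0.071 18.5:-0.022 19.5:-0.081 20.5:-0.143
[0.541 0.058 0.073] [ 2.5179 -0.4755 -0.0252] [-0.2061 -0.3512 -0.1175]
```

Run:
```python
from h import *
setyaw(20.8); print(rdt(4,.02))
y=rock(-1,20.8,-24,fast_to=3)
print(arm.current_ee_pos(),*rdt(3,.02))
```

```text
(array([ 2.2504, -1.0879, -0.2339]), array([-0.2609, -0.3521, -0.1499]))
t 31.1583 end -20.799999999999997 -20.816493494752088 F [ 6.0509  1.0632 -2.006 ] M [ 0.1161 -0.982   0.1609]
16.8:+0.001 12.8:+0.035 8.8:+0.042 4.8:+0.087 3.0:+0.016 2.0:+0.046 1.0:+0.027 0.0:-0.014 -1.0:+0.003 -2.0:+0.057 -3.0:+0.025 -4.0:+0.046 -5.0:+0.038 -6.0:-0.032 -7.0:-0.032 -8.0:+0.030 -9.0:+0.053 -10.0:-0.008 -11.0:+0.047 -12.0:+0.005 -13.0:-0.046 -14.0:+0.034 -15.0:+0.065 -16.0:+0.084 -17.0:+0.014 -18.0:+0.048 -19.0:+0.079 -20.0:+0.120 -20.4:+0.109 -20.8:+0.161
[0.5414 0.058  0.0731] [ 6.2549  1.2458 -1.9772] [ 0.1159 -0.9942  0.1393]
```

```bash
sed -i 's/min(4,abs/min(5,abs/' h.py
python3 - <<'E'
from h import *
y=rock(1,-20.8,34,fast_to=17.5)
print(arm.current_ee_pos(),*rdt(3,.02))
E
```

```text
t 37.9 end 34.5 34.49131948799854 F [ 0.5614 -0.9433  0.0619] M [-0.2356 -0.0733 -0.0157]
-15.8:+0.039 -10.8:+0.007 -5.8:+0.003 -0.8:+0.009 4.2:+0.004 9.2:+0.044 14.2:-0.022 17.5:-0.016 18.5:-0.030 19.5:-0.006 20.5:-0.043 21.5:-0.047 22.5:-0.012 23.5:-0.036 24.5:-0.061 25.5:-0.034 26.5:-0.029 27.5:-0.045 28.5:-0.004 29.5:-0.029 30.5:-0.053 31.5:-0.008 32.5:-0.035 33.5:-0.019 34.5:-0.016
[0.541 0.058 0.073] [ 0.6637 -1.0392 -0.0447] [-0.1869 -0.0787 -0.0328]
```

Run:
```python
from h import *
y=rock(1,34.5,79,fast_to=79.9)
F,M=rdt(3,.02);print(F,M,yawnow())
arm.grip(.03)
p=arm.current_ee_pos(); arm.move_l([p[0],p[1],.14],feed=.25)
im=cv2.cvtColor(arm.snapshot("side"),cv2.COLOR_RGB2BGR); cv2.imwrite("pics/side6.png",im)
print(arm.current_t())
a=cv2.convertScaleAbs(cv2.resize(im[165:225,250:330],None,fx=8,fy=8,interpolation=cv2.INTER_CUBIC),alpha=1.6)
for w in(76,80): drawbox(a,"side",boxpts(.012,.052,.098,.132)@Rz(np.radians(w)).T+[.5405,.058,0],[250,165],8,(0,255,255))
cv2.imwrite("pics/ov8.png",a)
```

```text
t 40.6167 end 79.9 79.80861084526097 F [-2.286  -3.0692  0.2598] M [-0.4859  0.3916 -0.0558]
39.5:+0.025 44.5:-0.021 49.5:-0.048 54.5:-0.010 59.5:-0.045 64.5:-0.066 69.5:+0.000 74.5:-0.033 79.5:-0.009 79.9:-0.056
[-2.5983 -3.027  -0.479 ] [-0.4909  0.4197 -0.052 ] 79.83135855833457
41.6083
```

View pics/ov8.png

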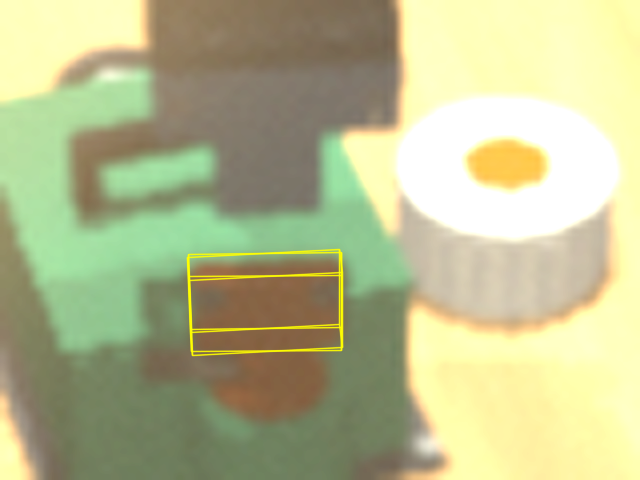

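Run:
```python
from h import *
x,y=.536,.163; R=tool(np.radians(92.56))
arm.grip(.06)
arm.move_to([x,y,.13],R); print(arm.current_t(),*rdt(2,.02))
for z in(.09,.066):
    arm.move_l([x,y,z],feed=.1); F,M=rdt(2,.02); print(z,arm.current_t(),arm.current_ee_pos(),F,M)
    if abs(F[2])>5: break
else:
    arm.grip(.008); print(arm.current_t(),arm.current_width(),arm.current_ee_pos(),*rdt(2,.02))
im=cv2.cvtColor(arm.snapshot("side"),cv2.COLOR_RGB2BGR); cv2.imwrite("pics/side7.png",im)
a=cv2.convertScaleAbs(cv2.resize(im[140:225,220:330],None,fx=7,fy=7,interpolation=cv2.INTER_CUBIC),alpha=1.5)
cv2.imwrite("pics/ov9.png",a)
```

```text
42.7417 [-0.4117 -0.2256  0.295 ] [0.0388 0.0202 0.0233]
0.09 43.3583 [0.5364 0.1627 0.0905] [-0.3618  0.2959  0.114 ] [ 0.0377 -0.0175  0.0386]
0.066 43.7833 [0.5362 0.163  0.0664] [ 0.3795 -0.4084  0.1389] [ 0.0379  0.014  -0.0028]
44.575 0.011855510350113565 [0.536 0.163 0.066] [-0.4554 -0.06    0.9068] [0.0148 0.0296 0.0815]
```

View pics/ov9.png

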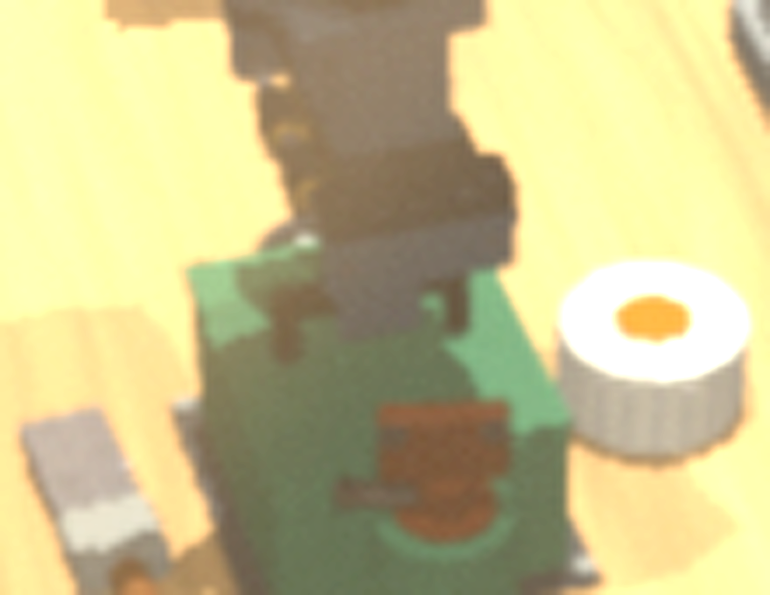

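Run:
```python
from h import *
x,y=.536,.163
arm.move_l([x,y,.10],feed=.1); print(arm.current_t(),arm.current_width(),*rdt(2,.02))
arm.move_l([x,y,.17],feed=.2)
R=tool(np.radians(84.3))
arm.move_to([.5665,-.150,.15],R); print(arm.current_t(),arm.current_width(),arm.current_ee_pos(),*rdt(2,.02))
arm.move_l([.5665,-.150,.03],feed=.12)
for n in C:
    im=cv2.cvtColor(arm.snapshot(n),cv2.COLOR_RGB2BGR); cv2.imwrite(f"pics/{n}8.png",im)
print(arm.current_t(),arm.current_width(),arm.current_ee_pos(),*rdt(3,.02))
a=cv2.imread("pics/side8.png")[165:345,220:400];b=cv2.imread("pics/top8.png")[130:280,180:420]
cv2.imwrite("pics/ov10.png",np.hstack([cv2.resize(a,(400,400)),cv2.resize(b,(400,250),interpolation=cv2.INTER_CUBIC) if 0 else cv2.copyMakeBorder(cv2.resize(b,(400,250)),0,150,0,0,cv2.BORDER_CONSTANT)]))
```

```text
45.15 0.01165916951987206 [ 0.4105  0.4611 -3.49  ] [ 0.0314 -0.003   0.0029]
46.8833 0.011715670937562692 [ 0.5665 -0.1488  0.1497] [ 0.0867  0.4573 -3.8259] [ 0.0332  0.0016 -0.0212]
48.1667 0.011759377527122583 [ 0.567  -0.1502  0.0307] [-0.4542 -0.012  -3.38  ] [0.0146 0.0018 0.0226]
```

View pics/ov10.png

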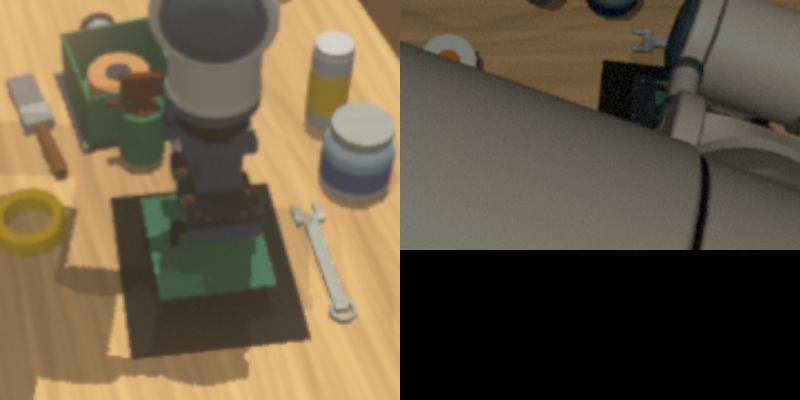

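Run:
```python
from h import *
x,y=.5665,-.150
for z in(.006,.002,.0005,-.001,-.002,-.003,-.004,-.005):
    arm.move_l([x,y,z],feed=.06 if z>.005 else .02); F,M=rdt(2,.02); print(z,arm.current_t(),arm.current_ee_pos(),F,M)
    if F[2]>1: break
```

```text
0.006 48.8 [ 0.5665 -0.15    0.0059] [-0.0751  0.0313 -3.4833] [0.0625 0.0115 0.0376]
0.002 49.1833 [ 0.5665 -0.15    0.002 ] [ 0.181  -0.5089 -3.201 ] [ 0.0218  0.0178 -0.0139]
0.0005 49.4667 [ 0.5665 -0.15    0.0005] [ 0.4016 -0.2936 -3.329 ] [0.0285 0.0133 0.0174]
-0.001 49.75 [ 0.5665 -0.15   -0.001 ] [ 0.3254  0.1867 -2.8204] [0.0301 0.0178 0.0178]
-0.002 50.0333 [ 0.5666 -0.15   -0.002 ] [ 0.2059  0.5085 -2.7312] [ 0.0109 -0.0376 -0.0165]
-0.003 50.3167 [ 0.5667 -0.15   -0.0021] [-4.7513  2.3167 14.84  ] [0.3298 0.7588 0.0368]
```

Contact at the expected height; release and check.

Run:
```python
from h import *
x,y=.5665,-.150
arm.move_l([x,y,-.002],feed=.02); print(rdt(2,.02))
arm.grip(.035); print(arm.current_t(),arm.current_width(),rdt(2,.02))
arm.move_l([x,y,.12],feed=.15)
arm.move_to([.45,-.35,.25],tool(np.radians(84.3)))
for n in C:
    im=cv2.cvtColor(arm.snapshot(n),cv2.COLOR_RGB2BGR); cv2.imwrite(f"pics/{n}9.png",im)
print(arm.current_t())
a=cv2.imread("pics/side9.png")[165:345,210:390];b=cv2.imread("pics/top9.png")[130:290,180:420]
cv2.imwrite("pics/s9.png",cv2.resize(a,None,fx=3,fy=3));cv2.imwrite("pics/t9.png",cv2.resize(b,None,fx=3.3,fy=3.3))
```

```text
(array([0.0725, 0.0965, 2.0824]), array([0.0712, 0.0639, 0.002 ]))
51.15 0.03482591431067145 (array([ 0.072 , -0.3059, -0.1553]), array([0.0281, 0.0118, 0.0063]))
53.2833
```

View pics/s9.png

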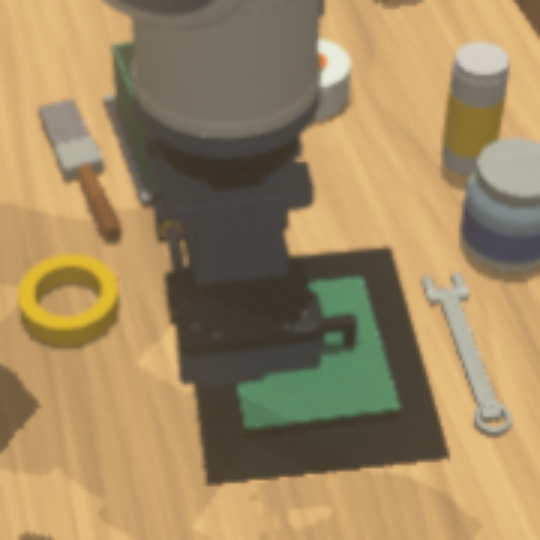

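View pics/t9.png

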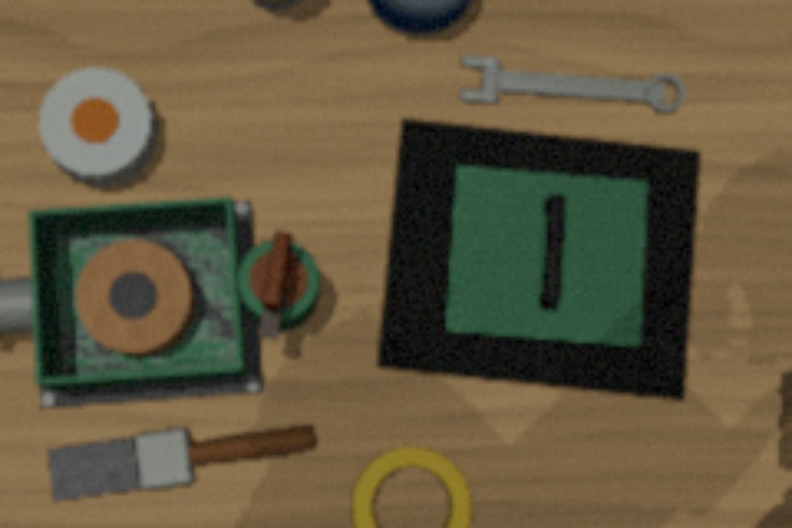

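Run:
```python
from h import *
f=lambda p:(np.array(p)+.5)/3.3-.5+[180,130]
A=back("top",f([(455,165),(649,180),(641,347),(446,332)]),.017);B=back("top",f([(403,120),(698,153),(684,398),(379,366)]),.004)
print(A.mean(0),B.mean(0),rdt(2,.02),arm.current_t())
arm.sign_off()
```

```text
[ 0.5643 -0.1493  0.017 ] [ 0.5647 -0.1465  0.004 ] (array([ 0.2666,  0.323 , -0.007 ]), array([0.0027, 0.0051, 0.0122])) 53.3167
the job is handed in; nothing more can be done
```

I freed the catch, turned it open, and set the lid down flat in the middle of the mat. I handed in at about 53 s of the 72 s allowed; no verdict is reported.

**Freeing the catch:** I caged the grip bar loosely between the fingers and turned it with the last joint in steps of about 1°, watching the moment.
- It stopped anticlockwise at about 20° yaw (0.15 N m), then clockwise at about −21° (0.16 N m).
- It then turned on past the first stop, and I opened it to about 78–80° yaw, roughly 1.33 rad by camera.
- The largest moment I read was 0.16 N m, about half the limit. I could not read the stud twist directly.

**Placing the lid:** The set-down force was about 18 N including the lid's weight.

**Last checks (top picture):**
- The lid lies flat and right way up, its centre about 3 mm from the mat's.
- The catch is open and the tool feels no force.
- The bystanders look where they were. I judged them by eye and did not measure them.

**What disagreed or went wrong:**
- **Fingertip height:** the fingertips are about 30 mm above the reported TCP. My first try therefore only grazed the top of the bar and slipped (up to 0.09 N m, 8 N upwards). I noticed from the pictures, went 30 mm lower and used that height from then on.
- **Sideways offset:** the catch axis was about 2 mm in x from where the cameras put it, and I corrected that by feel.

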